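# Unlock the blade box

## Robot

A 6-joint arm with a two-finger parallel gripper is mounted at the origin on a cart in front of the work surface, level with it; the furniture and walls round the work are solid. World frame = base frame: x ahead of the robot, y to its left, z up, the work surface at z = 0. Lengths are in m, angles in rad, forces in N, time in s.
With the tool pointing down it reaches from about 0.3 to 0.95 m from the base axis. Payload 3.1 kg.
Tool frame: the origin (TCP) lies between the finger pads; the fingertips stand 19 mm ahead of it and the grasp point (between the pads) is the TCP; z points along the fingers, y is the direction in which the jaws open and shut (so a half turn about z gives the same grasp; the last joint's range is limited). The gripper opens to 85 mm and grips with 20 to 120 N. Pads are 22 mm wide; open, the fingers measure 114 mm over their backs; the gripper's body (76 mm by 85 mm) begins 54 mm behind the grasp point. The pads swing forward as they close: fully open they stand 13 mm farther back than shut.
Start: joints at [1.177, 0.308, 1.634, -0, 1.2, -0.07], TCP at [0.199, 0.593, 0.223] pointing down, gripper open.
Joint ranges: [-3.06, 3.06], [-0.79, 1.96], [0.05, 2.63], [-1.19, 4.34], [0.05, 2.64], [-2.94, 2.94]. Speed limits (rad/s): [2.79, 2.79, 3.14, 3.14, 3.14, 3.14].

## Interface

Orientations are given as a unit quaternion [x, y, z, w].
In Python, from station import robot gives the robot as it stands.
- The arm moves only by the tool jog_arm, never from a script. Its argument "increments" is a list of rows, each a list of 3 entries, a list of its own where there are three numbers: the finger opening in m, from 0 to 0.0854, then the shift along the tool's x, y, z in m, then the turn, a rotation vector about the tool's x, y, z in rad. In form: [[hand, [x, y, z], [ax, ay, az]], ...]. A call has 1 to 12 rows; each row shifts and turns the commanded pose from where the row before left it, along the tool's axes as they then stand; what a row does not reach is not made up. A row lasts 1/8 s, in which the tool goes at most 62.5 mm and 10.7 degrees, less where a joint would pass 70% of its speed; a pose out of reach is approached as far as the arm can. A call is refused whole if a number of a shift passes 0.0625 or a number of a turn 0.188, either way. A call with a gripper value outside its range is refused whole. The fingers move at their own pace and stop on an object; the grip force is fixed at half the most. Time passes only in rows, so rows that do not move let the fingers close. It gives the time, the measured TCP pose, the force and the opening at its end, in the units of the state.
- robot.sense(): the state, without advancing time (a new reading comes with each control period).
- robot.read_camera(name): name is "side" or "top" or "wrist"; returns (picture, depth): 384x512x3 uint8, blue, green, red; 384x512 float32, m along the optical axis (not along the pixel's ray), 0 where there is no reading.
- robot.calibration(name): a dict with "fx", "fy", "cx", "cy" (pixels), "rvec" (rotation vector, rad) and "tvec" (3), from world to camera coordinates, as OpenCV has them. Camera axes: x right, y down, z forward; pixel columns grow to the right and rows downward; lengths in m; the calibration is good to about 2 mm. A picture is of the moment at which its call begins: read the wrist's pose just before it. calibration takes no time and is no camera call; for the wrist camera it gives the pose at the moment of the call.
- robot.hand_in(): hands the job in, once; it reports no verdict.
The state is a dict: "clock": time; "qpos": joint angles; "qd": joint speeds; "effort": joint torques, N m; "ee_pos": TCP position; "ee_rot": TCP orientation; "force": force on the tool from outside, world axes, zero at the start; "moment": the same for the moment, N m; "grip_width": opening from 0.0 (shut) to 1.0 (fully open).
Only numpy, scipy, OpenCV 4.12 (cv2) and the standard library are available. Lean on these libraries where they do the work, as an engineer would, in place of code of your own. Each camera call takes 0.05 s, during which the arm holds its last target. There are 200 camera calls.

## Task

Unlock the stainless blade box for the shift: hold its red spring safety catch down with one fingertip while the other fingertip pushes the bolt by its black thumb tab, all the way back, to the right as seen from the front of the box. Then let go of both, so that the catch springs up and keeps the bolt back and the clear lid springs open. This is fingertip work: do not pinch or lift anything, and leave the things standing round the box where they are.

Things in the scene. Friction and masses are not known exactly. Their poses are not given: they have to be found in the camera images.
- blade_box: stainless box on rubber feet, fixed to the table, 280 x 280 x 75 mm. Origin: centre of its underside; +x to its back (away from the robot), +y to its left, z up. Its front part (x -140 to -20 mm) is a flat deck, 75 mm above the table, that carries the lock; behind it is a compartment under the clear lid
- bolt_line (a point): fixed point on the deck (75 mm above the table, box x -33, y -5 mm) under the thumb tab's home place. The bolt, a steel rod, runs through it along the box's y in three guides (26 and 66 mm to its +y, 75 mm to its -y; tops 20 mm above the deck). Its low carriage (x -17 to +9 mm from here) is at most 23 mm above the deck; only the thumb tab stands higher
- thumb_tab (a point): middle of the bolt's black upright thumb tab, 38 mm above the deck; moves with the bolt. The tab is 26 mm wide in the box's x, 8 mm thick in y, and spans 23 to 53 mm above the deck. Push its +y face (4 mm from this point) towards the box's -y; a fingertip more than 23 mm above the deck passes over everything else on the bolt line
- catch_pad (a point): where to press the red paddle: middle of its upper face, about 35 mm above the deck when up, 56 mm in front of the bolt line, 36 mm behind its hinge (which runs along y). From here the paddle reaches 46 mm either way in y (press anywhere along it; a fingertip may slide along it) and 16 mm towards the bolt. Between paddle and thumb tab 27 mm are free
- bolt (a joint): bolt travel in m: 0 home (locked, its tip over the lid's tongue), 0.040 fully back at its stop; slides to the box's -y, friction about 2 N. With the catch up it is blocked after about 1.5 mm of play (about 3 mm when pushed with 20 N). It stays where it is left
- catch (a joint): angle of the catch in rad: 0 up (it springs back by itself), 0.184 pressed to its stop (7 mm down at catch_pad). Takes about 2.5 N to start, 5.5 N at the stop. The bolt is free above about 0.115. The catch can rise again only with the bolt home or more than 0.036 m back, where it then holds the bolt
- lid_edge (a point): middle of the front edge of the clear lid, 80 mm above the table when shut, about 225 mm when fully open. A light spring (about 1 N at this edge) opens it in 1 to 2 s once the bolt is more than 0.035 m back. The lid is hinged along the back of the box, 157 mm behind this edge, which sweeps up and back from just behind the bolt; anything in its way stops it gently
- shaker: stainless shaker with holes in its domed top, 64 mm wide, 110 mm tall, loose, standing on the table to the left of the box; origin at the centre of its underside
- cup: small cup of orange sauce, 67 mm wide, 46 mm tall, loose, standing on the table to the left of the box; origin at the centre of its underside
- tape_roll: roll of blue tape lying flat, 72 mm wide, 25 mm tall, loose, to the left of the box; origin at the centre of its underside

How it is judged:
By the outcome, as a careful person would: the job done as asked, in the order asked, and still so for the second after the job is handed in, with the robot touching nothing.
It also fails if it takes over 38 s, if anything falls off the work surface, if the arm or the gripper's body presses on something with over 40 N, if the wrist force passes 120 N, or if a joint passes its speed limit or range.

## Working session

There is one attempt and no reset: what is moved stays moved. The work goes in short steps, Python scripts to look and compute and a tool call to move; the robot and the scene stay as the last step left them, time stands still between calls to the robot, and variables do not carry over. Pictures are saved under pics/ and viewed, about 8 in all and at most 12, crops included, and the job is handed in when it is done.

Besides the shell and the picture viewer there is one more tool, called after ">>>" as name(argument=value, ...), one argument or row to a line, values as JSON. jog_arm: Moves the arm, as the interface text tells. Its arguments: {"type":"object","properties":{"increments":{"type":"array"}},"required":["increments"]}

```bash
mkdir -p pics; ls; python3 - <<'E'
from station import robot
import cv2,numpy as np
for n in("top","side"):
    im,d=robot.read_camera(n); cv2.imwrite(f"pics/{n}0.png",im); np.save(f"pics/{n}0.npy",d)
    print(n,{k:np.round(v,4).tolist() for k,v in robot.calibration(n).items()})
s=robot.sense();print(s)
E
```

```text
pics
top {'fx': 385.5961, 'fy': 385.5961, 'cx': 249.3977, 'cy': 194.6587, 'rvec': [2.0227, -2.209, 0.2333], 'tvec': [0.3305, 0.5509, 0.8338]}
side {'fx': 421.5519, 'fy': 421.5519, 'cx': 262.2111, 'cy': 188.0205, 'rvec': [0.0589, 2.6285, -1.6857], 'tvec': [0.5575, -0.0603, 1.1716]}
{'clock': 0.1, 'qpos': array([ 1.17730783e+00,  3.08909515e-01,  1.63510003e+00,  1.80124721e-05,
        1.19971651e+00, -6.97018142e-02]), 'qd': array([-2.04164425e-03, -3.20817301e-03, -2.28065632e-03,  2.00704713e-03,
        1.32004582e-03,  5.22703869e-05]), 'effort': array([-1.15315004e-03, -4.16412485e+01, -2.77645308e+01, -1.69077093e-04,
        4.03661499e-03, -4.78401212e-07]), 'ee_pos': array([0.19856833, 0.59178704, 0.22234777]), 'ee_rot': array([ 1.61190217e-01,  9.86922781e-01, -1.03629523e-03, -2.53005866e-04]), 'force': array([ 0.07698128, -0.17007818,  0.11429625]), 'moment': array([ 0.03430658, -0.05579485,  0.04143555]), 'grip_width': 1.0010115526606707}
```

View pics/top0.png

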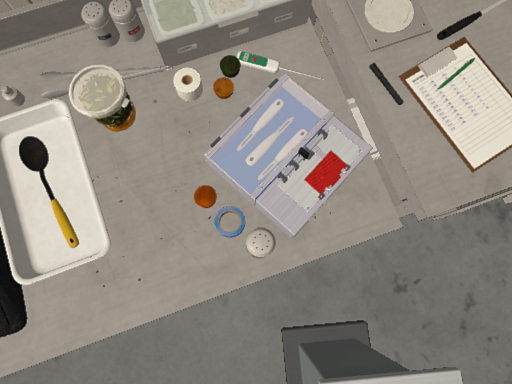

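View pics/side0.png

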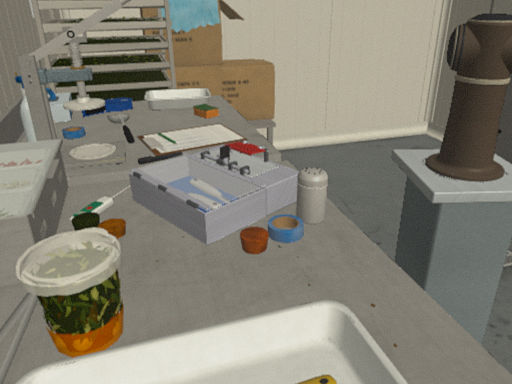

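The top view shows the box at (290,155) px, the red paddle at about (327,172) and the black tab at about (306,152). The shaker is at (260,242), the tape at (230,221) and the cup at (205,196). Box +x points up-left in the picture.

```bash
cat > h.py <<'E'
import numpy as np,cv2
from scipy.spatial.transform import Rotation as R
def ray(c,uv,z):
    "world point(s) on plane z under pixel(s)"
    Rm=cv2.Rodrigues(np.float64(c["rvec"]))[0]; o=-Rm.T@np.float64(c["tvec"]).ravel()
    uv=np.atleast_2d(uv).astype(float)
    d=np.c_[(uv[:,0]-c["cx"])/c["fx"],(uv[:,1]-c["cy"])/c["fy"],np.ones(len(uv))]@Rm
    return o+d*((z-o[2])/d[:,2])[:,None]
def depthpt(c,uv,dep):
    Rm=cv2.Rodrigues(np.float64(c["rvec"]))[0]
    p=np.array([(uv[0]-c["cx"])/c["fx"],(uv[1]-c["cy"])/c["fy"],1])*dep
    return Rm.T@(p-np.float64(c["tvec"]).ravel())
def big(m):
    return max(cv2.findContours(m.astype(np.uint8),cv2.RETR_EXTERNAL,cv2.CHAIN_APPROX_NONE)[0],key=cv2.contourArea)
E
python3 - <<'E'
from station import robot
from h import *
c=robot.calibration("top"); im=cv2.imread("pics/top0.png"); d=np.load("pics/top0.npy")
h=cv2.cvtColor(im,cv2.COLOR_BGR2HSV)
m=((h[...,0]<5)|(h[...,0]>174))&(h[...,1]>170)&(h[...,2]>90)
k=big(m); P=ray(c,k[:,0],.110)[:,:2]
r=cv2.minAreaRect((P*1000).astype(np.float32)); print("red",r,cv2.boxPoints(r))
b=np.zeros(m.shape,bool); b[140:165,292:320]=(im.max(2)<60)[140:165,292:320]
k=big(b); u=k[:,0].mean(0); print("tab",u,cv2.contourArea(k),ray(c,u,.128),depthpt(c,u,d[int(u[1]),int(u[0])]))
for n,uv in dict(red=(327,172),deckL=(285,200),shaker=(260,242),cup=(205,196),tape=(219,221),tbl=(180,230)).items(): print(n,depthpt(c,uv,d[uv[1],uv[0]]).round(3))
print("box corners",ray(c,[(285,75),(205,155),(293,235),(372,152)],.075).round(3))
cv2.imwrite("pics/crop.png",cv2.resize(im[70:260,180:390],None,fx=3,fy=3,interpolation=cv2.INTER_CUBIC))
w,_=robot.read_camera("wrist"); cv2.imwrite("pics/w0.png",w)
E
```

```text
red ((600.7216796875, 108.74225616455078), (53.78461456298828, 89.57249450683594), 42.7309455871582) [[550.57794  123.391975]
 [611.358     57.59665 ]
 [650.8654    94.09254 ]
 [590.0854   159.88786 ]]
tab [303.67857143 153.03571429] 56.0 [[0.64461548 0.15685408 0.128     ]] [0.64666251 0.15567812 0.12142454]
red [0.603 0.107 0.107]
deckL [0.555 0.202 0.073]
shaker [0.463 0.269 0.108]
cup [0.589 0.386 0.03 ]
tape [0.528 0.357 0.021]
tbl [0.517 0.454 0.001]
box corners [[ 0.861  0.169  0.075]
 [ 0.676  0.375  0.075]
 [ 0.475  0.193  0.075]
 [ 0.65  -0.011  0.075]]
```

View pics/crop.png

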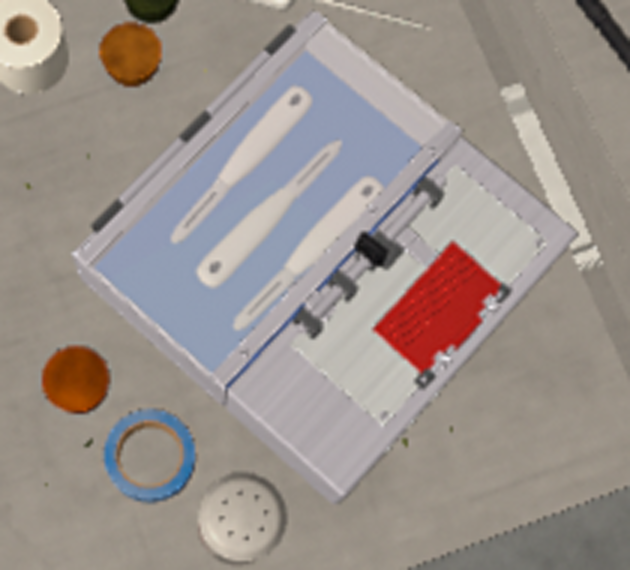

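Cross-checks agree: the bolt line from the box corners is (0.6445, 0.1556), against (0.6446, 0.1569) for the tab, and the box yaw is about 42.3°. My plan is to put the jaw axis along box x, with the front finger on the paddle and the back finger on the tab's +y side. First I move over and set the opening to about 40 mm.

>>> jog_arm(
  increments=[
    [0.04,[-0.048,-0.026,0],[0,0,0]],
    [0.04,[-0.048,-0.026,0],[0,0,0]],
    [0.04,[-0.048,-0.026,0],[0,0,0]],
    [0.04,[-0.048,-0.026,0],[0,0,0]],
    [0.04,[-0.048,-0.026,0],[0,0,0]],
    [0.04,[-0.048,-0.026,0],[0,0,0]],
    [0.04,[-0.048,-0.026,0],[0,0,0]],
    [0.04,[-0.048,-0.026,0],[0,0,0]],
    [0.04,[-0.048,-0.026,0],[0,0,0]],
    [0.04,[-0.048,-0.026,0],[0,0,0]],
    [0.04,[-0.048,-0.026,0],[0,0,0]],
    [0.04,[0,0,0],[0,0,0.17]],
  ],
)

```text
clock: 1.65
ee_pos: [0.6108, 0.1498, 0.223]
ee_rot: [0.249, 0.969, -0.0, 0.001]
force: [-0.3, 0.9, 0.3]
grip_width: 0.473
```

>>> jog_arm(
  increments=[
    [0.04,[0,0,0],[0,0,0.17]],
    [0.04,[0,0,0],[0,0,0.17]],
    [0.04,[0,0,0],[0,0,0]],
    [0.04,[0,0,0],[0,0,0]],
    [0.04,[0,0,0],[0,0,0]],
  ],
)

```text
clock: 2.28
ee_pos: [0.6084, 0.1535, 0.2234]
ee_rot: [0.404, 0.915, -0.0, -0.0]
force: [0.6, -0.0, -0.0]
grip_width: 0.469
```

```bash
cat > rel.py <<'E'
from station import robot
from h import *
s=robot.sense(); a=np.radians(42.3); B=np.array([[np.cos(a),np.sin(a)],[-np.sin(a),np.cos(a)]]); O=np.array([.6445,.156])
T=R.from_quat(s["ee_rot"]).as_matrix()
print("t",s["clock"],"tcp",s["ee_pos"].round(4),"rel bolt_line box xy mm",(B@(s["ee_pos"][:2]-O)*1000).round(1),"toolx deg",np.degrees(np.arctan2(T[1,0],T[0,0])).round(2),"z axis",T[:,2].round(3),"F box",np.r_[B@s["force"][:2],s["force"][2]].round(2),"grip",s["grip_width"]*85.4)
E
cat > look.py <<'E'
import sys; from rel import *
for n in sys.argv[2:]:
    c=robot.calibration(n); im,d=robot.read_camera(n); cv2.imwrite(f"pics/{n}{sys.argv[1]}.png",im); np.save(f"pics/{n}{sys.argv[1]}.npy",d)
    print(n,{k:np.round(v,4).tolist() for k,v in c.items()})
    np.save(f"pics/{n}{sys.argv[1]}_c.npy",c,allow_pickle=True)
E
python3 look.py 1 wrist top
```

```text
t 2.275 tcp [0.6084 0.1535 0.2234] rel bolt_line box xy mm [-28.4  22.5] toolx deg 132.31 z axis [-0. -0. -1.] F box [ 0.46 -0.44 -0.01] grip 40.074216819042725
wrist {'fx': 270.8742, 'fy': 270.8742, 'cx': 258.8099, 'cy': 190.862, 'rvec': [-2.6762, -1.0366, -0.1511], 'tvec': [-0.5525, -0.3226, 0.2931]}
top {'fx': 385.5961, 'fy': 385.5961, 'cx': 249.3977, 'cy': 194.6587, 'rvec': [2.0227, -2.209, 0.2333], 'tvec': [0.3305, 0.5509, 0.8338]}
```

View pics/wrist1.png

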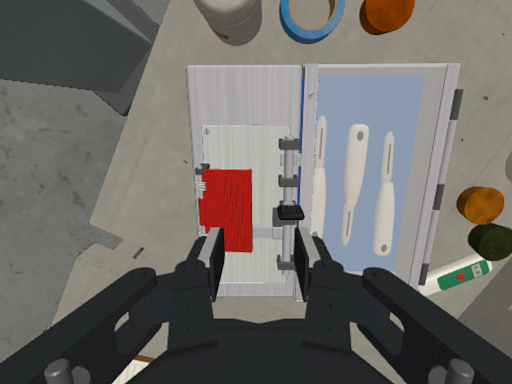

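The wrist view is aligned with the box: red paddle spanning (200–252, 168–252) px, black tab at (291,212), and fingertips near (217,235) and (301,235). I'll measure these.

```bash
python3 - <<'E'
from rel import *
c=np.load("pics/wrist1_c.npy",allow_pickle=True).item(); im=cv2.imread("pics/wrist1.png"); d=np.load("pics/wrist1.npy")
f=lambda p:(B@(p[:2]-O)*1000).round(1)
h=cv2.cvtColor(im,cv2.COLOR_BGR2HSV)
m=((h[...,0]<5)|(h[...,0]>174))&(h[...,1]>170)&(h[...,2]>90)
k=big(m)[:,0]; P=np.array([f(p) for p in ray(c,k,.110)]); print("red x",P[:,0].min(),P[:,0].max(),"y",P[:,1].min(),P[:,1].max(), "rect",cv2.minAreaRect(P.astype(np.float32)))
b=np.zeros(m.shape,bool); b[202:222,272:306]=(im.max(2)<50)[202:222,272:306]
k=big(b)[:,0]; P=np.array([f(p) for p in ray(c,k,.128)]); print("tab px",k.min(0),k.max(0),"x",P[:,0].min(),P[:,0].max(),"y",P[:,1].min(),P[:,1].max())
G=ray(c,[(289,64),(289,296),(189,66),(189,297),(446,64)],.075);print("deck edges",[f(p).tolist() for p in G])
# fingers: depth points between 0.17 and 0.26 m height near the tool
ys,xs=np.nonzero(d>0); Rm=cv2.Rodrigues(np.float64(c["rvec"]))[0]
p=np.c_[(xs-c["cx"])/c["fx"],(ys-c["cy"])/c["fy"],np.ones(len(xs))]*d[ys,xs][:,None]
w=(p-np.float64(c["tvec"]).ravel())@Rm; s=robot.sense()["ee_pos"]
t=np.c_[(w[:,:2]-s[:2])@B.T,w[:,2]-s[2]]*1000   # box x,y,z relative to TCP
for sg in(1,-1):
    q=t[(sg*t[:,0]>5)&(abs(t[:,0])<55)&(abs(t[:,1])<20)&(t[:,2]>-40)&(t[:,2]<30)]
    print(len(q),"tip z",np.percentile(q[:,2],[0,2,5,20]).round(1)); q=q[q[:,2]<q[:,2].min()+12]; print(" x",q[:,0].min().round(1),q[:,0].max().round(1),"y",q[:,1].min().round(1),q[:,1].max().round(1))
E
```

```text
t 2.375 tcp [0.6084 0.1534 0.2235] rel bolt_line box xy mm [-28.4  22.4] toolx deg 132.28 z axis [-0. -0. -1.] F box [-0.12  0.39 -0.13] grip 39.80686173055245
red x -90.7 -36.8 y -53.1 37.4 rect ((-63.8673095703125, -7.8795928955078125), (90.33995819091797, 53.72459411621094), 89.5946044921875)
tab px [277 205] [303 219] x -11.5 14.0 y -8.3 6.1
deck edges [[1.4, 137.9], [10.3, -137.5], [-99.5, 135.9], [-119.4, -139.1], [159.7, 138.0]]
535 tip z [ 8.1  9.6 12.2 16.1]
 x 19.0 31.8 y -12.4 9.8
546 tip z [ 8.3  9.9 12.  16.3]
 x -34.2 -20.6 y -12.8 9.7
```

>>> jog_arm(
  increments=[
    [0.04,[0.001,0,0.03],[0,0,0]],
    [0.04,[0,0,0.03],[0,0,0]],
    [0.04,[0,0,0.015],[0,0,0]],
    [0.04,[0,0,0],[0,0,0]],
    [0.04,[0,0,0],[0,0,0]],
  ],
)

```text
clock: 3.0
ee_pos: [0.6088, 0.1543, 0.1498]
ee_rot: [0.405, 0.914, 0.001, 0.001]
force: [0.3, 0.7, 0.4]
grip_width: 0.469
```

```bash
python3 look.py 2 side wrist; python3 - <<'E'
import cv2,numpy as np
a=cv2.imread("pics/side2.png")[110:230,150:330]; b=cv2.imread("pics/wrist2.png")[120:300,170:350]
cv2.imwrite("pics/c2.png",np.hstack([cv2.resize(a,(480,320),interpolation=2),cv2.resize(b,(320,320),interpolation=2)]))
E
```

```text
t 3.0 tcp [0.6088 0.1543 0.1498] rel bolt_line box xy mm [-27.5  22.8] toolx deg 132.24 z axis [ 0.002  0.    -1.   ] F box [0.7  0.34 0.37] grip 40.06135898165838
side {'fx': 421.5519, 'fy': 421.5519, 'cx': 262.2111, 'cy': 188.0205, 'rvec': [0.0589, 2.6285, -1.6857], 'tvec': [0.5575, -0.0603, 1.1716]}
wrist {'fx': 270.8742, 'fy': 270.8742, 'cx': 258.8099, 'cy': 190.862, 'rvec': [-2.6763, -1.034, -0.1551], 'tvec': [-0.5544, -0.3006, 0.2212]}
```

View pics/c2.png

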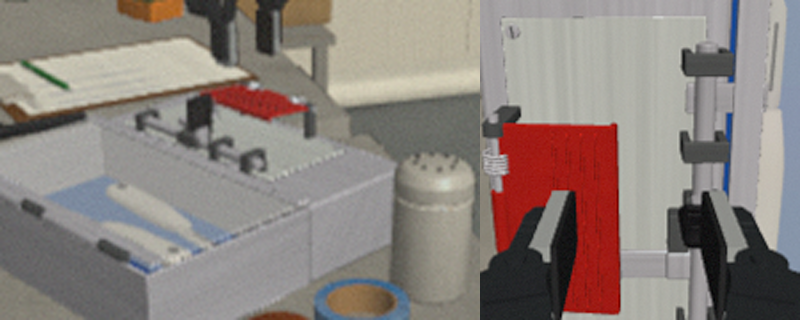

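In the side crop the fingertips are at about (220,62) and (268,52), still above the lock. In the wrist crop the front finger is over the red paddle and the back finger is on the bolt line by the tab. I'll check the tip height by triangulation.

```bash
python3 - <<'E'
from rel import *
c=robot.calibration("side")
for n,x in(("B",-.5),("A",-54.5)):
  for z in(.125,.13,.135,.14,.145,.15):
    xy=O+B.T@(np.array([x,22.8])/1000); q=cv2.projectPoints(np.array([[*xy,z]]),np.float64(c["rvec"]),np.float64(c["tvec"]),np.array([[c["fx"],0,c["cx"]],[0,c["fy"],c["cy"]],[0,0,1.]]),None)[0].ravel()
    print(n,z,((q-[150,110])*8/3).round(0))
E
```

```text
t 3.1 tcp [0.609  0.1544 0.1502] rel bolt_line box xy mm [-27.3  22.7] toolx deg 132.23 z axis [ 0.003  0.001 -1.   ] F box [-0.44  0.15  0.1 ] grip 40.03189320735616
B 0.125 [223. 102.]
B 0.13 [222.  97.]
B 0.135 [222.  91.]
B 0.14 [222.  85.]
B 0.145 [222.  80.]
B 0.15 [222.  74.]
A 0.125 [270.  88.]
A 0.13 [269.  82.]
A 0.135 [269.  77.]
A 0.14 [269.  71.]
A 0.145 [269.  66.]
A 0.15 [269.  60.]
```

Two measurements, wrist depth and the side view, both put the tips about 8 mm *behind* the TCP at this opening, where the text says 19 mm ahead. So I'll descend in small steps and go by force.

>>> jog_arm(
  increments=[
    [0.04,[0,0,0.01],[0,0,0]],
    [0.04,[0,0,0.008],[0,0,0]],
    [0.04,[0,0,0],[0,0,0]],
  ],
)

```text
clock: 3.48
ee_pos: [0.6066, 0.1539, 0.129]
ee_rot: [0.405, 0.914, -0.001, -0.001]
force: [0.3, -0.1, 1.1]
grip_width: 0.471
```

>>> jog_arm(
  increments=[
    [0.04,[0,0,0.004],[0,0,0]],
    [0.04,[0,0,0],[0,0,0]],
  ],
)

```text
clock: 3.72
ee_pos: [0.6076, 0.1541, 0.1261]
ee_rot: [0.405, 0.914, -0.0, -0.0]
force: [-0.2, 0.8, 0.2]
grip_width: 0.47
```

>>> jog_arm(
  increments=[
    [0.04,[0,0,0.004],[0,0,0]],
    [0.04,[0,0,0],[0,0,0]],
  ],
)

```text
clock: 3.98
ee_pos: [0.6075, 0.1541, 0.1221]
ee_rot: [0.405, 0.914, -0.0, -0.0]
force: [-0.8, 0.4, -0.3]
grip_width: 0.471
```

>>> jog_arm(
  increments=[
    [0.04,[0,0,0.004],[0,0,0]],
    [0.04,[0,0,0],[0,0,0]],
  ],
)

```text
clock: 4.22
ee_pos: [0.6074, 0.1541, 0.118]
ee_rot: [0.405, 0.914, -0.0, -0.0]
force: [-0.2, 0.7, -0.7]
grip_width: 0.468
```

>>> jog_arm(
  increments=[
    [0.04,[0,0,0.004],[0,0,0]],
    [0.04,[0,0,0.003],[0,0,0]],
    [0.04,[0,0,0],[0,0,0]],
  ],
)

```text
clock: 4.6
ee_pos: [0.6074, 0.154, 0.111]
ee_rot: [0.405, 0.914, -0.0, -0.0]
force: [-0.4, 0.2, 0.3]
grip_width: 0.47
```

```bash
python3 look.py 3 side wrist; python3 - <<'E'
import cv2,numpy as np
a=cv2.imread("pics/side3.png")[110:230,150:330]; b=cv2.imread("pics/wrist3.png")[120:300,170:350]
cv2.imwrite("pics/c3.png",np.hstack([cv2.resize(a,(480,320),interpolation=2),cv2.resize(b,(320,320),interpolation=2)]))
E
```

```text
t 4.6 tcp [0.6074 0.154  0.111 ] rel bolt_line box xy mm [-28.8  23.5] toolx deg 132.22 z axis [-0.001 -0.    -1.   ] F box [-0.16  0.4   0.33] grip 40.11019407503352
side {'fx': 421.5519, 'fy': 421.5519, 'cx': 262.2111, 'cy': 188.0205, 'rvec': [0.0589, 2.6285, -1.6857], 'tvec': [0.5575, -0.0603, 1.1716]}
wrist {'fx': 270.8742, 'fy': 270.8742, 'cx': 258.8099, 'cy': 190.862, 'rvec': [-2.677, -1.0347, -0.1503], 'tvec': [-0.5527, -0.2891, 0.1863]}
```

View pics/c3.png

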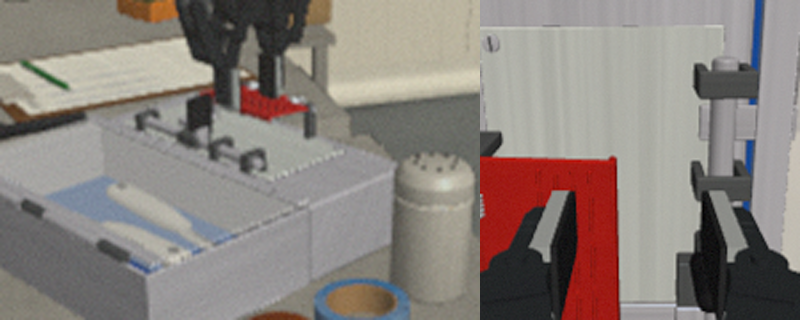

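The side crop shows the tips just above the paddle, at about (230,105) and (268,97). The back finger stands clear on the tab's +y side.

>>> jog_arm(
  increments=[
    [0.04,[0,0,0.004],[0,0,0]],
    [0.04,[0,0,0.003],[0,0,0]],
    [0.04,[0,0,0],[0,0,0]],
  ],
)

```text
clock: 5.08
ee_pos: [0.6074, 0.1541, 0.1039]
ee_rot: [0.405, 0.914, -0.0, -0.0]
force: [0.1, -0.5, -0.1]
grip_width: 0.468
```

>>> jog_arm(
  increments=[
    [0.04,[0,0,0.003],[0,0,0]],
    [0.04,[0,0,0],[0,0,0]],
  ],
)

```text
clock: 5.32
ee_pos: [0.6076, 0.1541, 0.1012]
ee_rot: [0.405, 0.914, -0.0, -0.0]
force: [-0.6, -0.3, 0.4]
grip_width: 0.468
```

>>> jog_arm(
  increments=[
    [0.04,[0,0,0.002],[0,0,0]],
    [0.04,[0,0,0],[0,0,0]],
  ],
)

```text
clock: 5.58
ee_pos: [0.608, 0.1542, 0.0998]
ee_rot: [0.405, 0.914, 0.0, 0.0]
force: [-0.3, -0.1, 2.5]
grip_width: 0.467
```

>>> jog_arm(
  increments=[
    [0.04,[0,0,0.002],[0,0,0]],
    [0.04,[0,0,0],[0,0,0]],
  ],
)

```text
clock: 5.82
ee_pos: [0.6082, 0.1543, 0.0978]
ee_rot: [0.405, 0.914, 0.0, 0.0]
force: [0.4, 1.3, 2.9]
grip_width: 0.466
```

>>> jog_arm(
  increments=[
    [0.04,[0,0,0.002],[0,0,0]],
    [0.04,[0,0,0],[0,0,0]],
  ],
)

```text
clock: 6.08
ee_pos: [0.6083, 0.1544, 0.0958]
ee_rot: [0.405, 0.914, 0.0, 0.0]
force: [-0.2, 1.0, 4.4]
grip_width: 0.468
```

>>> jog_arm(
  increments=[
    [0.04,[0,0,0.002],[0,0,0]],
    [0.04,[0,0,0],[0,0,0]],
  ],
)

```text
clock: 6.32
ee_pos: [0.6083, 0.1544, 0.0938]
ee_rot: [0.405, 0.914, 0.0, 0.0]
force: [-0.8, 1.2, 4.7]
grip_width: 0.469
```

```bash
python3 rel.py
```

```text
t 6.325 tcp [0.6083 0.1544 0.0938] rel bolt_line box xy mm [-27.9  23.2] toolx deg 132.22 z axis [ 0.001  0.    -1.   ] F box [0.21 1.43 4.71] grip 40.01169320400105
```

The catch is down about 6.5 mm at 4.7 N. Now I push toward −y.

>>> jog_arm(
  increments=[
    [0.04,[-0.004,0,0],[0,0,0]],
    [0.04,[-0.004,0,0],[0,0,0]],
    [0.04,[-0.004,0,0],[0,0,0]],
    [0.04,[-0.003,0,0],[0,0,0]],
    [0.04,[0,0,0],[0,0,0]],
  ],
)

```text
clock: 6.95
ee_pos: [0.6168, 0.1439, 0.0934]
ee_rot: [0.405, 0.914, 0.0, -0.002]
force: [-2.0, 3.4, 6.1]
grip_width: 0.471
```

```bash
python3 rel.py
```

```text
t 6.95 tcp [0.6168 0.1439 0.0934] rel bolt_line box xy mm [-28.7   9.7] toolx deg 132.18 z axis [-0.003  0.002 -1.   ] F box [0.8  3.84 6.07] grip 40.18430997559702
```

>>> jog_arm(
  increments=[
    [0.04,[-0.004,0,0],[0,0,0]],
    [0.04,[-0.004,0,0],[0,0,0]],
    [0.04,[-0.004,0,0],[0,0,0]],
    [0.04,[-0.004,0,0],[0,0,0]],
    [0.04,[-0.004,0,0],[0,0,0]],
    [0.04,[-0.004,0,0],[0,0,0]],
    [0.04,[-0.004,0,0],[0,0,0]],
    [0.04,[0,0,0],[0,0,0]],
  ],
)

```text
clock: 7.95
ee_pos: [0.6352, 0.1238, 0.0934]
ee_rot: [0.405, 0.914, 0.0, -0.002]
force: [-3.6, 3.8, 5.5]
grip_width: 0.471
```

>>> jog_arm(
  increments=[
    [0.04,[-0.003,0,0],[0,0,0]],
    [0.04,[0,0,0],[0,0,0]],
  ],
)

```text
clock: 8.2
ee_pos: [0.6372, 0.1216, 0.0934]
ee_rot: [0.405, 0.914, 0.0, -0.002]
force: [-3.1, 5.0, 6.1]
grip_width: 0.474
```

>>> jog_arm(
  increments=[
    [0.04,[-0.002,0,0],[0,0,0]],
    [0.04,[0,0,0],[0,0,0]],
  ],
)

```text
clock: 8.45
ee_pos: [0.6386, 0.1201, 0.0934]
ee_rot: [0.405, 0.914, 0.0, -0.002]
force: [-3.3, 3.4, 6.3]
grip_width: 0.47
```

```bash
python3 rel.py
```

```text
t 8.45 tcp [0.6386 0.1201 0.0934] rel bolt_line box xy mm [-28.6 -22.6] toolx deg 132.18 z axis [-0.003  0.002 -1.   ] F box [-0.11  4.75  6.35] grip 40.118603239940015
```

Not at the stop yet. I continue in 2 mm steps until the force rises.

>>> jog_arm(
  increments=[
    [0.04,[-0.002,0,0],[0,0,0]],
    [0.04,[0,0,0],[0,0,0]],
  ],
)

```text
clock: 8.7
ee_pos: [0.6398, 0.1188, 0.0934]
ee_rot: [0.405, 0.914, 0.0, -0.002]
force: [-3.3, 4.7, 6.3]
grip_width: 0.473
```

>>> jog_arm(
  increments=[
    [0.04,[-0.002,0,0],[0,0,0]],
    [0.04,[0,0,0],[0,0,0]],
  ],
)

```text
clock: 8.95
ee_pos: [0.641, 0.1174, 0.0934]
ee_rot: [0.405, 0.914, 0.0, -0.002]
force: [-3.7, 4.9, 6.3]
grip_width: 0.468
```

>>> jog_arm(
  increments=[
    [0.04,[-0.002,0,0],[0,0,0]],
    [0.04,[0,0,0],[0,0,0]],
  ],
)

```text
clock: 9.2
ee_pos: [0.6424, 0.1159, 0.0933]
ee_rot: [0.405, 0.914, 0.0, -0.002]
force: [-2.5, 4.9, 6.6]
grip_width: 0.466
```

```bash
python3 rel.py
```

```text
t 9.2 tcp [0.6424 0.1159 0.0933] rel bolt_line box xy mm [-28.5 -28.3] toolx deg 132.18 z axis [-0.004  0.003 -1.   ] F box [1.45 5.3  6.58] grip 39.81620262246228
```

>>> jog_arm(
  increments=[
    [0.04,[-0.002,0,0],[0,0,0]],
    [0.04,[0,0,0],[0,0,0]],
  ],
)

```text
clock: 9.45
ee_pos: [0.6433, 0.1149, 0.0934]
ee_rot: [0.405, 0.914, 0.001, -0.003]
force: [-4.2, 5.8, 6.5]
grip_width: 0.469
```

```bash
python3 look.py 4 side wrist top; python3 - <<'E'
import cv2,numpy as np
a=cv2.imread("pics/side4.png")[110:230,150:330]; b=cv2.imread("pics/wrist4.png")[120:300,170:350]
cv2.imwrite("pics/c4.png",np.hstack([cv2.resize(a,(480,320),interpolation=2),cv2.resize(b,(320,320),interpolation=2)]))
E
```

```text
t 9.45 tcp [0.6433 0.1149 0.0934] rel bolt_line box xy mm [-28.5 -29.6] toolx deg 132.2 z axis [-0.005  0.003 -1.   ] F box [0.78 7.17 6.51] grip 40.05862985659869
side {'fx': 421.5519, 'fy': 421.5519, 'cx': 262.2111, 'cy': 188.0205, 'rvec': [0.0589, 2.6285, -1.6857], 'tvec': [0.5575, -0.0603, 1.1716]}
wrist {'fx': 270.8742, 'fy': 270.8742, 'cx': 258.8099, 'cy': 190.862, 'rvec': [-2.6816, -1.036, -0.1467], 'tvec': [-0.5528, -0.3349, 0.1565]}
top {'fx': 385.5961, 'fy': 385.5961, 'cx': 249.3977, 'cy': 194.6587, 'rvec': [2.0227, -2.209, 0.2333], 'tvec': [0.3305, 0.5509, 0.8338]}
```

View pics/c4.png

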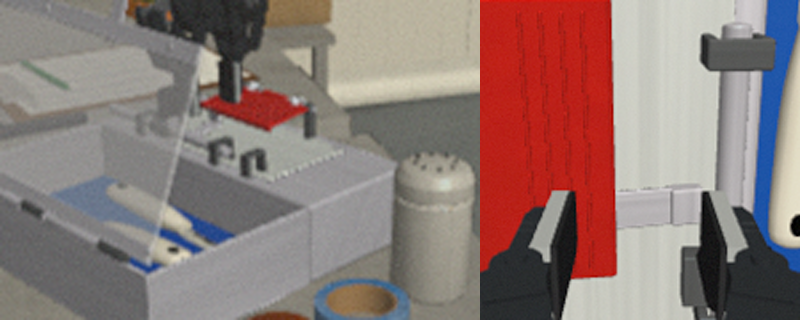

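The lid is already opening in the side crop, so the bolt is more than 35 mm back. I push on to the stop.

>>> jog_arm(
  increments=[
    [0.04,[-0.002,0,0],[0,0,0]],
    [0.04,[0,0,0],[0,0,0]],
  ],
)

```text
clock: 9.85
ee_pos: [0.6433, 0.1148, 0.0934]
ee_rot: [0.405, 0.914, 0.001, -0.005]
force: [-7.4, 9.0, 8.9]
grip_width: 0.471
```

>>> jog_arm(
  increments=[
    [0.04,[-0.002,0,0],[0,0,0]],
    [0.04,[0,0,0],[0,0,0]],
  ],
)

```text
clock: 10.1
ee_pos: [0.6434, 0.1148, 0.0934]
ee_rot: [0.405, 0.914, 0.001, -0.006]
force: [-9.8, 12.1, 11.2]
grip_width: 0.468
```

```bash
python3 rel.py
```

```text
t 10.1 tcp [0.6434 0.1148 0.0934] rel bolt_line box xy mm [-28.6 -29.7] toolx deg 132.2 z axis [-0.01   0.007 -1.   ] F box [ 0.9  15.51 11.23] grip 39.93978615898675
```

The stop is reached: no more motion and 15.5 N. I ease the push off with the catch still held, then lift straight up and retreat to the front.

>>> jog_arm(
  increments=[
    [0.04,[0.004,0,0],[0,0,0]],
    [0.04,[0.004,0,0],[0,0,0]],
    [0.04,[0,0,0],[0,0,0]],
    [0.04,[0,0,-0.004],[0,0,0]],
    [0.04,[0,0,-0.006],[0,0,0]],
    [0.04,[0,0,-0.02],[0,0,0]],
    [0.04,[0,0,-0.03],[0,0,0]],
    [0.04,[0,-0.02,-0.04],[0,0,0]],
    [0.04,[0,-0.04,-0.04],[0,0,0]],
    [0.04,[0,-0.04,-0.02],[0,0,0]],
    [0.04,[0,-0.04,0],[0,0,0]],
    [0.04,[0,0,0],[0,0,0]],
  ],
)

```text
clock: 11.6
ee_pos: [0.537, 0.0203, 0.2544]
ee_rot: [0.406, 0.914, -0.0, -0.0]
force: [-0.0, 0.6, 0.1]
grip_width: 0.468
```

>>> jog_arm(
  increments=[
    [0.04,[0,-0.04,0],[0,0,0]],
    [0.04,[0,-0.04,0],[0,0,0]],
    [0.04,[0,0,0],[0,0,0]],
    [0.04,[0,0,0],[0,0,0]],
    [0.04,[0,0,0],[0,0,0]],
    [0.04,[0,0,0],[0,0,0]],
    [0.04,[0,0,0],[0,0,0]],
    [0.04,[0,0,0],[0,0,0]],
    [0.04,[0,0,0],[0,0,0]],
    [0.04,[0,0,0],[0,0,0]],
  ],
)

```text
clock: 12.85
ee_pos: [0.4798, -0.0322, 0.2535]
ee_rot: [0.405, 0.914, 0.0, 0.0]
force: [-0.2, -0.9, -0.0]
grip_width: 0.469
```

```bash
python3 look.py 5 side top; python3 - <<'E'
import cv2,numpy as np
a=cv2.imread("pics/side5.png")[70:260,120:340]; b=cv2.imread("pics/top5.png")[70:260,190:390]
cv2.imwrite("pics/c5.png",np.hstack([cv2.resize(a,(400,345),interpolation=2),cv2.resize(b,(363,345),interpolation=2)]))
E
```

```text
t 12.85 tcp [ 0.4798 -0.0322  0.2535] rel bolt_line box xy mm [-248.5  -28.4] toolx deg 132.22 z axis [ 0.  0. -1.] F box [-0.8  -0.51 -0.  ] grip 40.04593954006354
side {'fx': 421.5519, 'fy': 421.5519, 'cx': 262.2111, 'cy': 188.0205, 'rvec': [0.0589, 2.6285, -1.6857], 'tvec': [0.5575, -0.0603, 1.1716]}
top {'fx': 385.5961, 'fy': 385.5961, 'cx': 249.3977, 'cy': 194.6587, 'rvec': [2.0227, -2.209, 0.2333], 'tvec': [0.3305, 0.5509, 0.8338]}
```

View pics/c5.png

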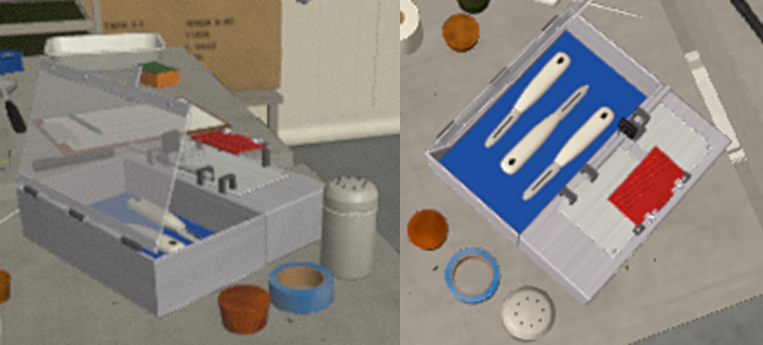

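The lid stands open, the tab is back by the −y guide at (632,125) in the crop, and the shaker, tape and cup are unmoved. Last I check numbers for the catch height, bolt travel and bystanders.

```bash
python3 - <<'E'
from rel import *
c=robot.calibration("top"); ims=[cv2.imread(f"pics/top{i}.png") for i in(0,5)]; ds=[np.load(f"pics/top{i}.npy") for i in(0,5)]
f=lambda p:(B@(p[:2]-O)*1000).round(1)
for im,d in zip(ims,ds):
    h=cv2.cvtColor(im,cv2.COLOR_BGR2HSV); m=((h[...,0]<5)|(h[...,0]>174))&(h[...,1]>170)&(h[...,2]>90)
    m2=np.zeros_like(m,np.uint8); cv2.drawContours(m2,[big(m)],-1,1,-1); ys,xs=np.nonzero(cv2.erode(m2,np.ones((5,5))))
    P=np.array([depthpt(c,(x,y),d[y,x]) for x,y in zip(xs,ys)]); X=np.array([f(p)[0] for p in P])
    print("red z",np.median(P[:,2]).round(4),"slope rad",np.polyfit(X/1000,P[:,2],1)[0].round(3))
for i,(u,r) in enumerate([((303.7,153.0),0),((190+632.*0-190+0,0),1)][:1]): print("tab0",f(ray(c,u,.128)[0]))
b=np.zeros(m.shape,bool); sl=np.s_[125:149,300:335]; b[sl]=(ims[1].max(2)<60)[sl]; k=big(b)[:,0]; print("tab now",k.mean(0),f(ray(c,k.mean(0),.128)[0]))
print("bystander diff",[np.abs(ims[0][s].astype(int)-ims[1][s]).mean().round(1) for s in(np.s_[225:260,243:278],np.s_[183:210,192:219],np.s_[205:240,212:248])])
E
```

```text
t 12.95 tcp [ 0.4798 -0.0323  0.2535] rel bolt_line box xy mm [-248.5  -28.4] toolx deg 132.22 z axis [ 0.  0. -1.] F box [-0.55 -0.65  0.27] grip 40.60676153872738
red z 0.1077 slope rad -1.123
red z 0.1076 slope rad -0.211
tab0 [0.7 0.5]
tab now [314.64285714 139.96428571] [  2.6 -38.3]
bystander diff [np.float64(6.4), np.float64(4.3), np.float64(5.6)]
```

```bash
python3 -c "
from station import robot; print(robot.hand_in())"
```

```text
the job is handed in; nothing more can be done
None
```

The blade box is unlocked: the bolt is all the way back, the catch has sprung up again and the lid is open. I handed the job in after about 13 s of robot time. One fingertip held the red catch down while the other pushed the thumb tab right. I eased off the push before releasing the catch, then backed away to the front.

**Last checks:**
- **Bolt:** the push force rose to 15.5 N with no more motion, so it reached its stop. Afterwards the top camera put the tab about 39 mm back, against a full travel of 40 mm.
- **Catch:** the paddle's median height is 107.6 mm, against 107.7 mm before the job, so it is up.
- **Lid:** it stands open in the last side and top pictures. I did not measure its angle.
- **Things round the box:** the shaker, cup and tape look unmoved in the last picture. The before/after pixel differences were small (4–6 grey levels), though I did not measure their positions.
- **Robot:** it touches nothing, with only sensor noise on the wrist force.

**Disagreements:**
- At the 40 mm opening the fingertips were about 8–9 mm behind the TCP, not the stated 19 mm ahead. Wrist depth, the side view and the point of contact all agreed on this, so I came down by force instead.
- My fit of the paddle's slope from depth gave implausible values (−1.1 and −0.2), so I ignored it and relied on the height.

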